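# Hook the red component tray out from under the instrument shelf

## Task

The red component tray has been pushed back under the instrument shelf. With the orange hooked puller, reach under the shelf's edge, drop the hook into the red tray's eye and draw the tray straight out until all of it is clear of the shelf, in front of it; then lift the hook out and stand the puller upright on the bench, well away from the eye, and let go. Do not disturb the yellow tray.

Things in the scene. Friction and masses are not known exactly. Their poses are not given: they have to be found in the camera images.
- puller: Loose hooked puller, 0.2 kg, standing upright on the bench: orange handle 100 (x) x 26 (y) x 56 (z) mm; from its +x end, at height 46 mm (rod centre), an 8 mm steel rod runs along +x and at x = 180 mm bends straight down to the level of the handle's underside. Origin: centre of the handle's underside, z up. Grip the handle's middle across y, about 40 mm above the underside.
- hook_tip (a point): Lowest point of the hook's tip, at (180, 0, 0) mm in the puller's frame.
- red_tray: Loose red open tray of components, 140 (x) x 80 (y) x 34 (z) mm, 0.26 to 0.44 kg, on the bench under the shelf, its rear end sticking out behind the shelf. Origin: centre of its underside, z up; its -x end carries the eye and points out of the shelf's front. It slides on the bench.
- red_eye (a point): Centre of the red tray's eye, at (-98, 0, 22) mm in the tray's frame: a steel ring lying flat, its hole vertical and 36 mm wide, made of 6 mm bar (from 19 to 25 mm above the bench). At the start it is 40 to 60 mm inside the shelf's front edge, below the deck; the ring is open above and below.
- yellow_tray: Yellow tray, the same shape and size with the same eye, beside the red one under the shelf (the two are about 110 mm apart between centre lines, and either may be on either side). To be left where it is.
- shelf: Fixed instrument shelf with a bench meter on it: deck 140 deep (x) x 340 wide (y) x 14 mm thick, underside 135 mm above the bench, on four 20 mm corner posts, open in front and behind. Origin: on the bench below the middle of the deck's front edge; x points in under the shelf (-x is out of the front), z up. The bench in front of it is free for 250 mm.
Mind the look-alikes: they are no part of the job. Of the things shaped like the puller, the orange one is meant.

How it is judged:
By the outcome, as a careful person would: the job done as asked, in the order asked, and still so for the second after the job is handed in, with the robot touching nothing.
It also fails if it takes over 51 s, if anything falls off the work surface, if the arm or the gripper's body presses on something with over 40 N, if the wrist force passes 120 N, or if a joint passes its speed limit or range.

## Robot

A 7-joint arm with a two-finger parallel gripper is mounted at the origin on the work surface. World frame = base frame: x ahead of the robot, y to its left, z up, the work surface at z = 0. Lengths are in m, angles in rad, forces in N, time in s.
With the tool pointing down it reaches from about 0.4 to 0.875 m from the base axis. Payload 19.3 kg.
Tool frame: the origin (TCP) lies on the mounting face of the last link; the fingertips stand 173 mm ahead of it and the grasp point (between the pads) lies 155 mm ahead of it; z points along the fingers, y is the line along which they close (so a half turn about z gives the same grasp; the last joint's range is limited). The gripper opens to 85 mm and grips with 20 to 120 N. Pads are 22 mm wide; open, the fingers measure 114 mm over their backs; the gripper's body (76 mm by 85 mm) begins 54 mm behind the grasp point. The pads swing forward as they close: fully open they stand 13 mm farther back than shut.
Start: joints at [-1.395, 0.521, -0.036, 1.599, 0.021, 1.021, -0.113], TCP at [0.152, 0.606, 0.405] pointing down, gripper open.
Joint ranges: [-2.91, 2.91], [-0.3, 2.13], [-1.5, 1.42], [0.17, 2.43], [-1.26, 4.41], [0.16, 1.93], [-2.52, 2.52]. Speed limits (rad/s): [1.89, 1.89, 2.39, 2.39, 3.01, 3.01, 3.01].

## Interface

Orientations are given as [roll, pitch, yaw] about the fixed x, y, z axes, in that order (R = Rz(yaw) Ry(pitch) Rx(roll)).
In Python, from workcell import bot, vision gives the robot as it stands.
- The arm moves only by the shell command python3 -m creep 'ROWS' [FORCE]. ROWS is JSON, a list that holds one entry, the list of rows, each a list of 7 numbers: the opening, from -1 (shut) to 1 (fully open), then the shift along the tool's x, y, z in cm, then the turn, a rotation vector about the tool's x, y, z in rad. In form: [[[grip, tx, ty, tz, rx, ry, rz], ...]]. A call has 1 to 12 rows; each row shifts and turns the commanded pose from where the row before left it, along the tool's axes as they then stand; what a row does not reach is not made up. A row lasts 1/8 s, in which the tool goes at most 62.5 mm and 10.7 degrees, less where a joint would pass 70% of its speed; a pose out of reach is approached as far as the arm can. A call with a gripper value outside its range is refused whole. The fingers move at their own pace and stop on an object; FORCE is the grip in N (left out, the last holds). Time passes only in rows, so rows that do not move let the fingers close. It gives the time, the measured TCP pose, the force, the opening and the grip force at its end, in the units of the state.
- bot.observe(): the state, without advancing time (a new reading comes with each control period).
- vision.grab_frame(name): name is "scene" or "top" or "wrist"; returns a dict with "image" (480x640x3 uint8, blue, green, red), "depth" (480x640 float32, m along the optical axis (not along the pixel's ray), 0 where there is no reading), "fovy" (degrees; the focal length in pixels is half the picture's height over the tangent of half this angle, whatever the lens; pixels are square), "cx", "cy" (the principal point, pixels), "k1" (the pictures are not rectified: a ray, as slopes to the right and down, at radius r is drawn at 1 + k1 r^2 times it, then the intrinsics apply), "cam_to_world" (4x4, takes a point from camera to world coordinates); the wrist camera has in their place "tool_from_camera" (4x4, takes a point from camera to tool coordinates, whose origin is the TCP and whose axes are the flange's). Camera axes: x right, y down, z forward; pixel columns grow to the right and rows downward; lengths in m; the calibration is good to about 2 mm. A picture is of the moment at which its call begins: read the wrist's pose just before it.
- bot.job_done(): hands the job in; it is judged then, once.
The state is a dict: "clock": time; "qpos": joint angles; "qd": joint speeds; "joint_efforts": joint torques, N m; "position": TCP position; "tool_rot": TCP orientation; "force": force on the tool from outside, world axes, zero at the start; "moment": the same for the moment, N m; "grip_width": finger opening in m; "finger_force": force on a finger pad.
Only numpy, scipy, OpenCV 4.12 (cv2) and the standard library are available. Lean on these libraries where they do the work, as an engineer would, in place of code of your own. Each camera call takes 0.05 s, during which the arm holds its last target. There are 200 camera calls.

## Working session

There is one attempt and no reset: what is moved stays moved. The work goes in short steps, Python scripts to look and compute and a shell command to move; the robot and the scene stay as the last step left them, time stands still between calls to the robot, and variables do not carry over. Pictures are saved under pics/ and viewed, at most 10 in all, crops included, and the job is handed in when it is done.

```bash
ls; mkdir -p pics; python3 - <<'E'
from workcell import bot, vision
import cv2,numpy as np
s=bot.observe();print({k:np.round(v,3).tolist() for k,v in s.items()})
for n in("scene","top"):
    f=vision.grab_frame(n);cv2.imwrite(f"pics/{n}0.png",f["image"]);np.savez(f"{n}0.npz",**f)
    print(n,f["fovy"],f["cx"],f["cy"],f["k1"],np.round(f["cam_to_world"],3).tolist())
E
```

```text
pics
{'clock': 0.0, 'qpos': [-1.395, 0.522, -0.036, 1.6, 0.021, 1.021, -0.113], 'qd': [0.001, 0.001, -0.001, 0.0, -0.001, -0.002, -0.001], 'joint_efforts': [0.0, -92.708, 1.98, -36.994, 0.018, 0.008, -0.0], 'position': [0.152, 0.606, 0.404], 'tool_rot': [-3.14, 0.0, 2.896], 'force': [-0.29, -0.602, -0.091], 'moment': [0.032, 0.005, 0.036], 'finger_force': 0.0, 'grip_width': 0.085}
scene 49.11323338109431 326.42399713473674 237.1917295468506 0.02566969932777939 [[0.998, 0.066, -0.024, 0.449], [0.07, -0.953, 0.295, -0.436], [-0.003, -0.296, -0.955, 1.43], [0.0, 0.0, 0.0, 1.0]]
top 51.85461739200906 320.7669069681625 234.48146820394933 -0.04667991135694311 [[0.018, -0.998, 0.062, 0.32], [-1.0, -0.018, -0.003, 0.017], [0.005, -0.062, -0.998, 1.228], [0.0, 0.0, 0.0, 1.0]]
```

View pics/scene0.png

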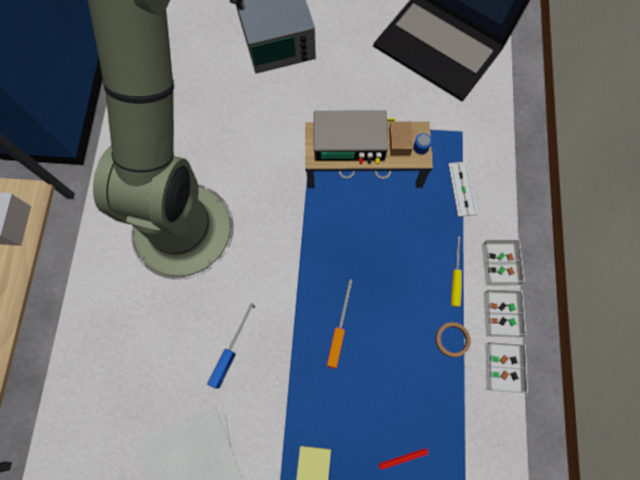

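View pics/top0.png

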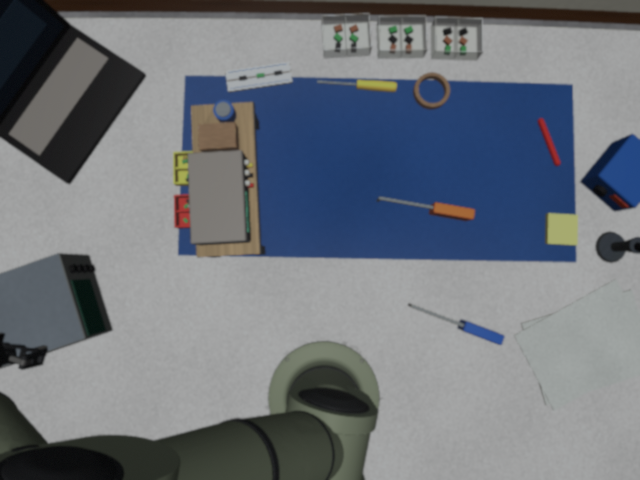

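The scene view shows the shelf at the top, front facing down the picture (world -y). The two eye rings lie at px (347,174) and (383,174), and the orange puller runs from (335,350) to (350,282). The top view shows the red tray's rear at (182,211), yellow's at (181,168), the shelf's front edge at x≈258, and the puller from (475,212) to (378,198).

```bash
cat > h.py <<'E'
import numpy as np,cv2
def K(f):
    F=240/np.tan(np.radians(f["fovy"])/2); return F
def slopes(f,uv):
    F=K(f); d=(np.asarray(uv,float).reshape(-1,2)-[float(f["cx"]),float(f["cy"])])/F
    s=d.copy()
    for _ in range(10): s=d/(1+float(f["k1"])*(s**2).sum(1,keepdims=True))
    return np.c_[s,np.ones(len(s))]
def plane(f,uv,z,T=None):
    T=f["cam_to_world"] if T is None else T
    d=slopes(f,uv)@T[:3,:3].T; o=T[:3,3]
    return o+d*((z-o[2])/d[:,2])[:,None]
def cloud(f,T=None):
    T=f["cam_to_world"] if T is None else T
    v,u=np.mgrid[:480,:640]; s=slopes(f,np.c_[u.ravel(),v.ravel()])
    return ((s*f["depth"].reshape(-1,1))@T[:3,:3].T+T[:3,3]).reshape(480,640,3)
E
python3 - <<'E'
from h import *
for n in("scene","top"):
    f=np.load(n+"0.npz"); P=cloud(f); hsv=cv2.cvtColor(f["image"],cv2.COLOR_BGR2HSV); H,S,V=cv2.split(hsv)
    ok=f["depth"]>0
    m=(H>5)&(H<16)&(S>180)&(V>120)&ok&(P[...,1]<0.1)&(P[...,2]>.048)&(P[...,2]<.07)
    uv=np.argwhere(m)[:,::-1].astype(np.float32); X=plane(f,uv,.056)
    r=cv2.minAreaRect(X[:,:2].astype(np.float32)*1000); print(n,"handle",len(X),r,np.median(P[m],0))
    b=cv2.boxPoints(r);print(b.round(0).tolist())
    # rod: higher than bench in neighbourhood, gray low S
    c=np.array(r[0])/1000
    m2=ok&(np.hypot(P[...,0]-c[0],P[...,1]-c[1])<.22)&(S<110)
    k,lab,st,ce=cv2.connectedComponentsWithStats(m2.astype(np.uint8))
    for i in range(1,k):
        if st[i,4]>15:
            uv=np.argwhere(lab==i)[:,::-1]; X=plane(f,uv,.046)
            e=X[np.argmax(X[:,1])],X[np.argmin(X[:,1])]; print(" rod",st[i],np.round(e,4).tolist())
    # shelf deck front edge
    m=ok&(P[...,2]>.143)&(P[...,2]<.156)&(H<25)&(P[...,1]<.6)&(P[...,0]>.3)&(P[...,0]<.9)
    X=P[m]; print(" shelf",len(X),X.min(0),X.max(0))
    r=cv2.minAreaRect(X[:,:2].astype(np.float32)*1000);print(cv2.boxPoints(r).round(0).tolist())
    for nm,mm in(("red",(H<4)|(H>176)),("yel",(H>24)&(H<33))):
        m=mm&(S>150)&ok&(P[...,1]>.2)&(P[...,1]<.6)&(P[...,2]>.02)&(P[...,2]<.05)
        uv=np.argwhere(m)[:,::-1]
        if len(uv)>5: X=plane(f,uv,.034); print(" ",nm,len(uv),cv2.boxPoints(cv2.minAreaRect(X[:,:2].astype(np.float32)*1000)).round(0).tolist())
f=np.load("scene0.npz")
cv2.imwrite("pics/crop.png",cv2.resize(f["image"][110:200,295:445],None,fx=5,fy=5,interpolation=cv2.INTER_CUBIC))
E
```

```text
scene handle 44 ((458.4541931152344, -305.8586120605469), (97.36473846435547, 22.860254287719727), 81.13186645507812) [ 0.45919824 -0.30924252  0.05540541]
[[440.0, -352.0], [462.0, -356.0], [477.0, -260.0], [455.0, -256.0]]
 rod [ 253  278   46  143 3928] [[0.3459, -0.1286, 0.046], [0.3451, -0.4896, 0.046]]
 rod [334 279  19  52 210] [[0.4884, -0.1214, 0.046], [0.4518, -0.2603, 0.046]]
 shelf 1961 [0.33537417 0.14357232 0.14302834] [0.68229943 0.59099411 0.1558632 ]
[[316.0, 590.0], [344.0, 143.0], [684.0, 164.0], [656.0, 611.0]]
  yel 12 [[571.0, 376.0], [571.0, 373.0], [589.0, 374.0], [589.0, 377.0]]
top handle 0 ((0.0, 0.0), (0.0, 0.0), 0.0) [nan nan nan]
[[0.0, 0.0], [0.0, 0.0], [0.0, 0.0], [0.0, 0.0]]
 rod [  133   306   280   174 30354] [[-0.1937, 0.4466, 0.046], [-0.0088, -0.2103, 0.046]]
 shelf 2982 [0.32722311 0.1450417  0.14325589] [0.68048762 0.58574232 0.15587449]
[[311.0, 585.0], [344.0, 144.0], [682.0, 169.0], [650.0, 609.0]]
  red 68 [[408.0, 365.0], [409.0, 336.0], [485.0, 339.0], [484.0, 368.0]]
  return _methods._mean(a, axis=axis, dtype=dtype,
  ret = um.true_divide(
```

View pics/crop.png

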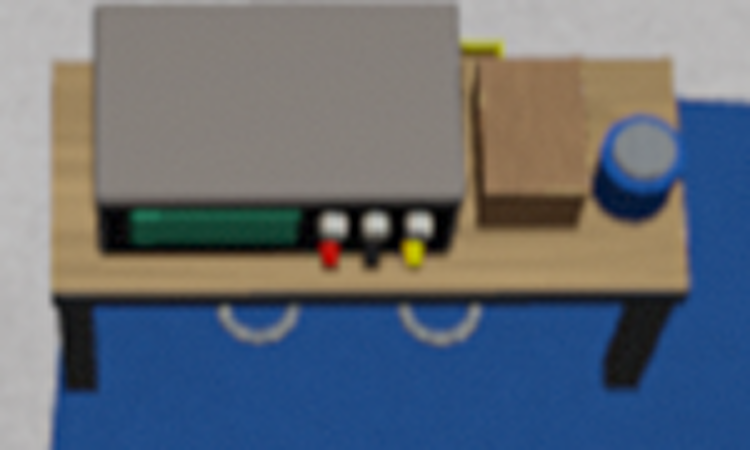

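The crop shows the red ring (smaller x) with its outer front at scene px (346.6,178.8) and about 16 px wide. The yellow ring's front is at (383,178.8). Next I refine the shelf edge, eyes and puller, and work out the approach rows.

```bash
cat >> h.py <<'E'
from scipy.spatial.transform import Rotation as Ro
def rows(start,wps):
    """start/wps: x,y,z,yaw(tool, pointing down), wps have n rows; prints tool-axis rows (cm, rad)"""
    p=np.array(start,float)
    for w in wps:
        t=np.array(w[:4]);n=w[4];d=(t-p)/n
        for i in range(n):
            R=(Ro.from_euler('xyz',[np.pi,0,p[3]])).as_matrix()
            s=R.T@d[:3]*100; print([round(float(x),2) for x in s],'rz',round(float(-d[3]),3)); p=p+d
        print('--',w)
E
python3 - <<'E'
from h import *
f=np.load("scene0.npz")
for n,u in(("red",346.6),("yel",383.1)):
    print(n,"ring front outer",plane(f,[[u,178.6]],.022), "sides",plane(f,[[u-7.9,171],[u+7.9,171]],.022).round(4).tolist())
# shelf front top edge (z=.149) : scene crop corners
print("edge",plane(f,[[295+52/5,110+291/5],[295+688/5,110+289/5]],.149).round(4).tolist())
t=np.load("top0.npz");P=cloud(t);H,S,V=cv2.split(cv2.cvtColor(t["image"],cv2.COLOR_BGR2HSV))
m=(H>4)&(H<18)&(S>150);m[:, :420]=0;m[:,485:]=0;m[:195]=0;m[225:]=0
uv=np.argwhere(m)[:,::-1];r=cv2.minAreaRect(plane(t,uv,.056)[:,:2].astype(np.float32)*1000);print("top handle",len(uv),r,cv2.boxPoints(r).round(0).tolist(),np.median(P[m],0))
print("rod tip top view",plane(t,[[378.5,198.2]],.046),"handle front end mid",plane(t,[[432,207]],.05))
# front edge in top view
mm=(H>8)&(H<22)&(S>60)&(S<170)&(V>90);pts=[]
for v in list(range(110,150))+list(range(246,253)):
    c=np.where(mm[v,235:275])[0]
    if len(c):pts.append([235+c.max()+.5,v])
X=plane(t,pts,.149);k=cv2.fitLine(X[:,:2].astype(np.float32),cv2.DIST_HUBER,0,.001,.001).ravel();print("line",k)
m=((H<4)|(H>176))&(S>130)
for nm,m in(("red",m),("yel",(H>24)&(H<34)&(S>100))):
    m=m.copy();m[:,:165]=0;m[:,192:]=0;m[:140]=0;m[240:]=0
    uv=np.argwhere(m)[:,::-1];X=plane(t,uv,.034);print(nm,len(uv),cv2.boxPoints(cv2.minAreaRect(X[:,:2].astype(np.float32)*1000)).round(0).tolist())
rows([.152,.606,.405,2.896],[(.152,.606,.53,2.896,3),(.45,.35,.53,2.4,9),(.54,.02,.53,1.9,8),(.459,-.306,.35,1.414,9)])
E
```

```text
red ring front outer [[0.45949657 0.18064191 0.022     ]] sides [[0.4351, 0.203, 0.022], [0.4811, 0.2062, 0.022]]
yel ring front outer [[0.56516948 0.18790561 0.022     ]] sides [[0.5413, 0.2103, 0.022], [0.5872, 0.2135, 0.022]]
edge [[0.3475, 0.1474, 0.149], [0.6844, 0.1716, 0.149]]
top handle 387 ((455.1837158203125, -302.6453552246094), (95.35224914550781, 24.00901222229004), 81.23986053466797) [[436.0, -348.0], [460.0, -352.0], [474.0, -257.0], [451.0, -254.0]] [ 0.45503079 -0.30238429  0.0565076 ]
rod tip top view [[ 0.48406106 -0.12481192  0.046     ]] handle front end mid [[ 0.46472576 -0.25360872  0.05      ]]
line [0.9970607  0.07661574 0.56756616 0.16298905]
red 360 [[405.0, 367.0], [409.0, 333.0], [486.0, 341.0], [483.0, 375.0]]
yel 391 [[511.0, 374.0], [512.0, 342.0], [592.0, 345.0], [591.0, 377.0]]
[0.0, 0.0, -4.17] rz -0.0
[0.0, 0.0, -4.17] rz -0.0
[0.0, 0.0, -4.17] rz -0.0
-- (0.152, 0.606, 0.53, 2.896, 3)
[-3.9, -1.95, -0.0] rz 0.055
[-4.01, -1.74, -0.0] rz 0.055
[-4.09, -1.51, -0.0] rz 0.055
[-4.17, -1.28, -0.0] rz 0.055
[-4.24, -1.05, -0.0] rz 0.055
[-4.29, -0.82, -0.0] rz 0.055
[-4.33, -0.58, -0.0] rz 0.055
[-4.35, -0.34, -0.0] rz 0.055
[-4.36, -0.1, -0.0] rz 0.055
-- (0.45, 0.35, 0.53, 2.4, 9)
[-3.62, -2.28, -0.0] rz 0.062
[-3.75, -2.05, -0.0] rz 0.062
[-3.87, -1.81, -0.0] rz 0.062
[-3.98, -1.57, -0.0] rz 0.062
[-4.07, -1.32, -0.0] rz 0.062
[-4.14, -1.06, -0.0] rz 0.062
[-4.2, -0.8, -0.0] rz 0.062
[-4.24, -0.53, -0.0] rz 0.062
-- (0.54, 0.02, 0.53, 1.9, 8)
[-3.14, -2.02, 2.0] rz 0.054
[-3.24, -1.85, 2.0] rz 0.054
[-3.34, -1.67, 2.0] rz 0.054
[-3.42, -1.49, 2.0] rz 0.054
[-3.5, -1.3, 2.0] rz 0.054
[-3.56, -1.11, 2.0] rz 0.054
[-3.62, -0.92, 2.0] rz 0.054
[-3.66, -0.72, 2.0] rz 0.054
[-3.7, -0.52, 2.0] rz 0.054
-- (0.459, -0.306, 0.35, 1.414, 9)
```

Everything checks out: the eye is about (0.458, 0.205), 50 mm inside the edge, and eye to tray rear measures 167 mm against 168 nominal. The shelf's inward direction is (-0.075, 0.997). The puller handle is about (0.457, -0.304) at yaw 81.2°. Moving over it.

```bash
python3 -m creep '[[[1,0,0,-4.2,0,0,0],[1,0,0,-4.2,0,0,0],[1,0,0,-4.2,0,0,0],[1,-3.9,-1.95,0,0,0,0.055],[1,-4.0,-1.75,0,0,0,0.055],[1,-4.1,-1.5,0,0,0,0.055],[1,-4.2,-1.3,0,0,0,0.055],[1,-4.25,-1.05,0,0,0,0.055],[1,-4.3,-0.8,0,0,0,0.055],[1,-4.3,-0.6,0,0,0,0.055],[1,-4.35,-0.35,0,0,0,0.055],[1,-4.35,-0.1,0,0,0,0.055]]]'
python3 -m creep '[[[1,-3.6,-2.3,0,0,0,0.062],[1,-3.75,-2.05,0,0,0,0.062],[1,-3.85,-1.8,0,0,0,0.062],[1,-4,-1.55,0,0,0,0.062],[1,-4.05,-1.3,0,0,0,0.062],[1,-4.15,-1.05,0,0,0,0.062],[1,-4.2,-0.8,0,0,0,0.062],[1,-4.25,-0.55,0,0,0,0.062]]]'
python3 -m creep '[[[1,-3.15,-2,2,0,0,0.054],[1,-3.25,-1.85,2,0,0,0.054],[1,-3.35,-1.65,2,0,0,0.054],[1,-3.4,-1.5,2,0,0,0.054],[1,-3.5,-1.3,2,0,0,0.054],[1,-3.55,-1.1,2,0,0,0.054],[1,-3.6,-0.9,2,0,0,0.054],[1,-3.65,-0.7,2,0,0,0.054],[1,-3.7,-0.5,2,0,0,0.054],[1,0,0,0,0,0,0],[1,0,0,0,0,0,0]]]'
```

```text
clock: 1.6
position: [0.4511, 0.3491, 0.5305]
tool_rot: [-3.141, -0.0, 2.399]
force: [1.5, -0.2, 0.3]
grip_width: 0.0853
finger_force: 0.0
clock: 2.6
position: [0.5412, 0.0193, 0.5306]
tool_rot: [-3.141, -0.0, 1.903]
force: [-0.1, 0.2, -0.2]
grip_width: 0.0855
finger_force: 0.0
clock: 3.98
position: [0.4629, -0.3051, 0.3506]
tool_rot: [-3.141, -0.0, 1.419]
force: [0.5, 0.3, 1.1]
grip_width: 0.0852
finger_force: 0.0
```

Now I measure the handle from the wrist camera.

```bash
python3 - <<'E'
from workcell import bot, vision
from h import *
s=bot.observe();f=vision.grab_frame("wrist");cv2.imwrite("pics/w1.png",f["image"])
W=np.eye(4);W[:3,:3]=Ro.from_euler('xyz',s["tool_rot"]).as_matrix();W[:3,3]=s["position"]
T=W@f["tool_from_camera"];H,S,V=cv2.split(cv2.cvtColor(f["image"],cv2.COLOR_BGR2HSV));P=cloud(f,T)
m=(H>4)&(H<18)&(S>150)&(V>60)&(f["depth"]>0);print(m.sum())
m2=m&(P[...,2]>.05);uv=np.argwhere(m2)[:,::-1]
print(P[m][:,2].min(),P[m][:,2].max())
r=cv2.minAreaRect(plane(f,uv,.056,T)[:,:2].astype(np.float32)*1000);print(m2.sum(),r,cv2.boxPoints(r).round(0).tolist(),uv.min(0),uv.max(0))
print(s["position"],s["tool_rot"],s["qpos"])
E
```

```text
5688
0.007828471594438835 0.05911912694310767
5561 ((458.30523681640625, -303.41485595703125), (97.87971496582031, 25.300067901611328), 81.06072235107422) [[438.0, -350.0], [463.0, -354.0], [478.0, -257.0], [453.0, -253.0]] [294 148] [334 292]
[ 0.46294204 -0.30508834  0.35062227] [-3.14119952e+00 -3.33586878e-04  1.41922755e+00] [ 0.08678917  0.53838593  0.54911808  1.86225244 -0.3667964   0.84298479
  0.66928187]
```

View pics/w1.png

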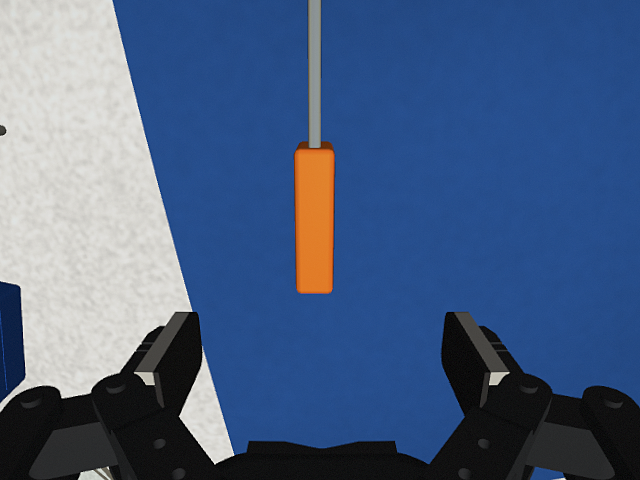

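The wrist view shows the handle at px (294-334, 148-292), centred at (0.4583, -0.3034) with yaw 81.06°, in agreement with the other views. I descend and grip.

```bash
python3 -m creep '[[[1,0.1,-0.48,2,0,0,0.004],[1,0,0,3.5,0,0,0],[1,0,0,3.5,0,0,0],[1,0,0,3.0,0,0,0],[1,0,0,2.0,0,0,0],[1,0,0,1.5,0,0,0],[1,0,0,0,0,0,0]]]'
python3 -m creep '[[[-1,0,0,0,0,0,0],[-1,0,0,0,0,0,0],[-1,0,0,0,0,0,0],[-1,0,0,0,0,0,0],[-1,0,0,0,0,0,0],[-1,0,0,0,0,0,0],[-1,0,0,0,0,0,0],[-1,0,0,0,0,0,0]]]' 70
```

```text
clock: 4.9
position: [0.4584, -0.3032, 0.1954]
tool_rot: [-3.141, -0.0, 1.416]
force: [0.1, -1.1, 0.3]
grip_width: 0.0852
finger_force: 0.0
clock: 5.9
position: [0.4584, -0.3038, 0.1962]
tool_rot: [3.141, -0.0, 1.415]
force: [-0.8, 2.3, 9.4]
grip_width: 0.0253
finger_force: 69.3
```

```bash
python3 - <<'E'
from h import *
rows([.4584,-.3038,.2414,1.415],[(.4863,-.1743,.2414,1.6458,6)])
E
python3 -m creep '[[[-1,0,0,-1.0,0,0,0],[-1,0,0,-1.5,0,0,0],[-1,0,0,-2.0,0,0,0],[-1,0,0,0,0,0,0]]]'
```

```text
[2.2, 0.12, 0.0] rz -0.038
[2.2, 0.21, 0.0] rz -0.038
[2.19, 0.29, 0.0] rz -0.038
[2.18, 0.38, 0.0] rz -0.038
[2.16, 0.46, 0.0] rz -0.038
[2.14, 0.54, 0.0] rz -0.038
-- (0.4863, -0.1743, 0.2414, 1.6458, 6)
clock: 6.4
position: [0.4586, -0.3039, 0.2424]
tool_rot: [3.139, 0.001, 1.415]
force: [0.1, -0.7, -2.2]
grip_width: 0.0251
finger_force: 68.9
```

```bash
python3 -m creep '[[[-1,2.2,0.12,0,0,0,-0.038],[-1,2.2,0.2,0,0,0,-0.038],[-1,2.2,0.3,0,0,0,-0.038],[-1,2.2,0.38,0,0,0,-0.038],[-1,2.15,0.46,0,0,0,-0.038],[-1,2.15,0.54,0,0,0,-0.04],[-1,0,0,0,0,0,0],[-1,0,0,0,0,0,0]]]'
python3 - <<'E'
from workcell import bot, vision
from h import *
s=bot.observe();f=vision.grab_frame("wrist");cv2.imwrite("pics/w2.png",f["image"])
W=np.eye(4);W[:3,:3]=Ro.from_euler('xyz',s["tool_rot"]).as_matrix();W[:3,3]=s["position"]
np.savez("w2.npz",W=W,**f);print(s["position"],s["tool_rot"])
E
```

```text
clock: 7.4
position: [0.4862, -0.1736, 0.2406]
tool_rot: [-3.141, 0.0, 1.645]
force: [-0.5, 0.2, -2.5]
grip_width: 0.025
finger_force: 68.9
[ 0.48615404 -0.17355593  0.24057778] [-3.14126983e+00  3.82311094e-05  1.64545891e+00]
```

View pics/w2.png

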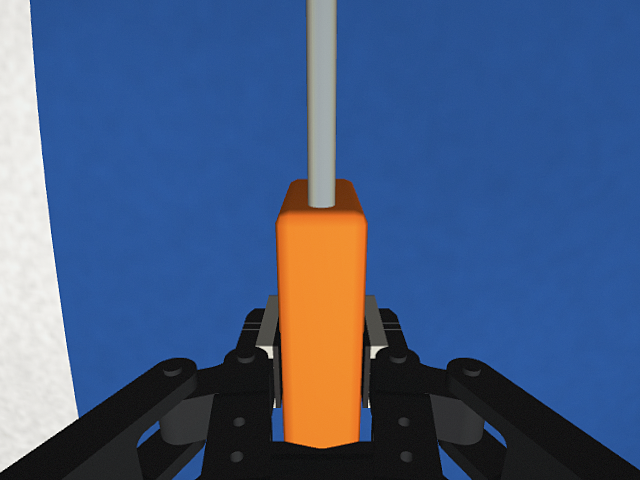

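The wrist view shows the handle square in the pads and the rod running straight ahead at column 321. I advance over the eye with the tip about 45 mm up.

```bash
python3 -m creep '[[[-1,2,0,0,0,0,0],[-1,2.5,0,0,0,0,0],[-1,2.5,0,0,0,0,0],[-1,2.5,0,0,0,0,0],[-1,2.5,0,0,0,0,0],[-1,2.5,0,0,0,0,0],[-1,2.5,0,0,0,0,0],[-1,1.9,0,0,0,0,0],[-1,1,0,0,0,0,0],[-1,0,0,0,0,0,0],[-1,0,0,0,0,0,0]]]'
python3 - <<'E'
from workcell import bot, vision
from h import *
s=bot.observe();f=vision.grab_frame("scene")
print(s["position"],s["tool_rot"])
np.savez("s2.npz",**f)
a=cv2.resize(f["image"][110:290,290:450],None,fx=3.3,fy=3.3,interpolation=cv2.INTER_CUBIC);cv2.imwrite("pics/s2.png",a)
E
```

```text
clock: 8.82
position: [0.4716, 0.0237, 0.2407]
tool_rot: [3.141, 0.0, 1.644]
force: [0.2, -0.8, -2.0]
grip_width: 0.0253
finger_force: 68.9
[0.47158264 0.0236928  0.24074646] [3.14144234e+00 4.07607327e-04 1.64366819e+00]
```

View pics/s2.png

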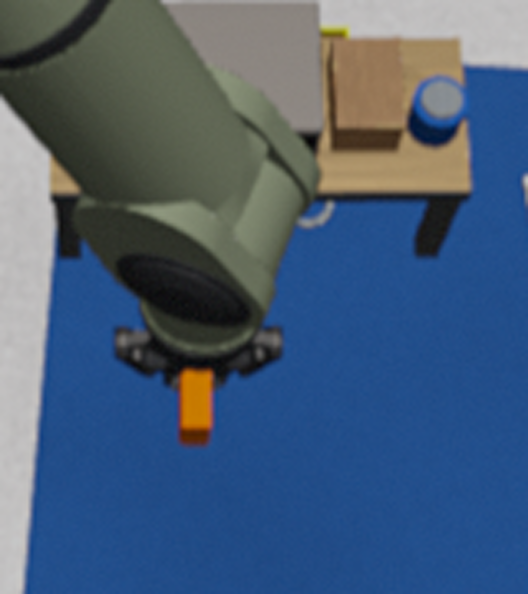

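The arm hides the red ring in the scene view; only the yellow ring shows, at crop px (315,213). Kinematics put the tip at (0.4585, 0.2032) against the eye at (0.4578, 0.2046), with ±14 mm of margin. I lower while watching the force.

```bash
python3 -m creep '[[[-1,0,0,0.8,0,0,0],[-1,0,0,0.8,0,0,0],[-1,0,0,0.7,0,0,0],[-1,0,0,0.7,0,0,0],[-1,0,0,0,0,0,0],[-1,0,0,0,0,0,0]]]'; python3 -m creep '[[[-1,0,0,0.5,0,0,0],[-1,0,0,0.4,0,0,0],[-1,0,0,0,0,0,0],[-1,0,0,0,0,0,0]]]'
```

```text
clock: 9.62
position: [0.4716, 0.0245, 0.2108]
tool_rot: [3.141, 0.0, 1.645]
force: [-0.5, -0.0, -1.8]
grip_width: 0.0252
finger_force: 68.9
clock: 10.12
position: [0.4715, 0.0245, 0.2017]
tool_rot: [-3.142, 0.0, 1.645]
force: [-0.1, 0.6, -2.2]
grip_width: 0.0251
finger_force: 68.9
```

```bash
python3 -m creep '[[[-1,-0.5,0,0,0,0,0],[-1,-0.5,0,0,0,0,0],[-1,-0.5,0,0,0,0,0],[-1,-0.7,0,0,0,0,0],[-1,-0.8,0,0,0,0,0],[-1,-1,0,0,0,0,0],[-1,-1,0,0,0,0,0],[-1,-1,0,0,0,0,0],[-1,-1,0,0,0,0,0],[-1,-1,0,0,0,0,0],[-1,-1,0,0,0,0,0],[-1,-1,0,0,0,0,0]]]'
python3 - <<'E'
from workcell import bot, vision
from h import *
s=bot.observe();print(s["position"],s["force"])
a=vision.grab_frame("top");b=vision.grab_frame("scene")
np.savez("t3.npz",**a);
cv2.imwrite("pics/m3.png",np.hstack([cv2.resize(a["image"][90:270,160:400],None,fx=1.7,fy=1.7),cv2.resize(b["image"][100:280,290:450],None,fx=1.7,fy=1.7)]))
E
```

```text
clock: 11.62
position: [0.479, -0.0758, 0.2017]
tool_rot: [3.142, 0.0, 1.645]
force: [-1.1, 0.9, -2.9]
grip_width: 0.0254
finger_force: 68.9
[ 0.47896427 -0.07582929  0.20170662] [-1.09877254  0.91723913 -2.90376272]
```

View pics/m3.png

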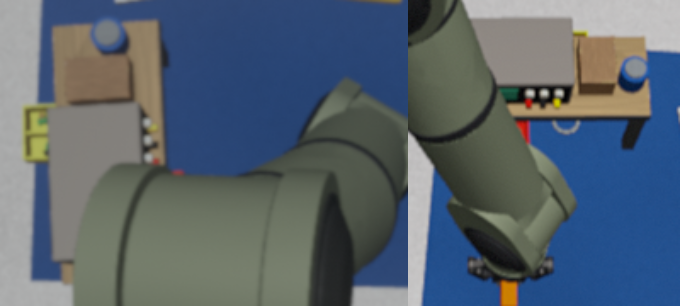

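The composite shows a red tray corner now in front of the shelf edge (left 178,172; right 525,130), so it is hooked and following. The yellow tray is unmoved. I keep pulling.

```bash
python3 -m creep '[[[-1,-1,0,0,0,0,0],[-1,-1.2,0,0,0,0,0],[-1,-1.2,0,0,0,0,0],[-1,-1.2,0,0,0,0,0],[-1,-1.2,0,0,0,0,0],[-1,-1.2,0,0,0,0,0],[-1,-1.2,0,0,0,0,0],[-1,-1.2,0,0,0,0,0],[-1,-1.2,0,0,0,0,0],[-1,-1.2,0,0,0,0,0],[-1,-1.2,0,0,0,0,0],[-1,-1,0,0,0,0,0]]]'
python3 -m creep '[[[-1,-0.8,0,0,0,0,0],[-1,-0.6,0,0,0,0,0],[-1,-0.4,0,0,0,0,0],[-1,0,0,0,0,0,0],[-1,0,0,0,0,0,0]]]'
python3 - <<'E'
from workcell import bot, vision
from h import *
s=bot.observe();print(s["position"],s["force"])
a=vision.grab_frame("top");b=vision.grab_frame("scene")
np.savez("t4.npz",**a);np.savez("s4.npz",**b)
cv2.imwrite("pics/m4.png",np.hstack([cv2.resize(a["image"][90:270,160:400],None,fx=1.9,fy=1.9),cv2.resize(b["image"][100:280,290:450],None,fx=1.9,fy=1.9)]))
n=np.array([-.0757,.9971]);p0=np.array([.5676,.163])
for nm,f in(("top",a),("scene",b)):
    H,S,V=cv2.split(cv2.cvtColor(f["image"],cv2.COLOR_BGR2HSV));P=cloud(f)
    m=((H<4)|(H>176))&(S>130)&(f["depth"]>0)&(P[...,1]>-.15)&(P[...,0]>.35)&(P[...,0]<.6)&(P[...,2]>.028)&(P[...,2]<.05)
    uv=np.argwhere(m)[:,::-1]
    if len(uv)<5: print(nm,"none");continue
    X=plane(f,uv,.034)[:,:2];d=(X-p0)@n
    print(nm,len(X),"along shelf x",d.min(),d.max(),cv2.boxPoints(cv2.minAreaRect(X.astype(np.float32)*1000)).round(0).tolist())
E
```

```text
clock: 13.22
position: [0.4893, -0.2156, 0.2017]
tool_rot: [-3.142, 0.0, 1.645]
force: [0.8, 1.6, -1.4]
grip_width: 0.025
finger_force: 68.8
clock: 13.85
position: [0.4906, -0.2327, 0.2017]
tool_rot: [3.141, 0.0, 1.645]
force: [-0.2, -0.4, -2.2]
grip_width: 0.0248
finger_force: 68.9
[ 0.4906135  -0.23265407  0.20173698] [-0.22271791 -0.40545842 -2.23018184]
top 240 along shelf x -0.1680932988585835 -0.032085677206618125 [[427.0, 122.0], [431.0, -12.0], [509.0, -10.0], [506.0, 124.0]]
scene 139 along shelf x -0.1731050755276654 -0.032966568854501874 [[430.0, 119.0], [439.0, -20.0], [513.0, -15.0], [504.0, 125.0]]
```

View pics/m4.png

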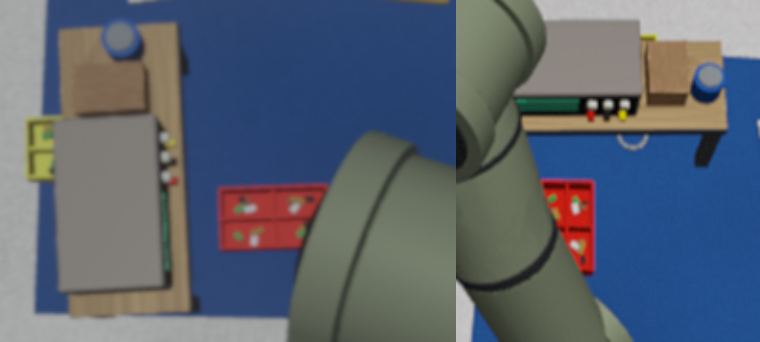

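The whole tray is 32 mm in front of the shelf edge (red block at left 218-325, 185-250), and yellow is still in place. I centre the hook in the hole, lift it, and back off 12 cm.

```bash
python3 -m creep '[[[-1,0.4,0,0,0,0,0],[-1,0.5,0,0,0,0,0],[-1,0,0,0,0,0,0],[-1,0,0,-0.8,0,0,0],[-1,0,0,-1.2,0,0,0],[-1,0,0,-1.5,0,0,0],[-1,0,0,-1.5,0,0,0],[-1,0,0,-1,0,0,0],[-1,0,0,0,0,0,0]]]'
python3 -m creep '[[[-1,-1.5,0,0,0,0,0],[-1,-2.5,0,0,0,0,0],[-1,-2.5,0,0,0,0,0],[-1,-2.5,0,0,0,0,0],[-1,-2,0,0,0,0,0],[-1,-1,0,0,0,0,0],[-1,0,0,1.5,0,0,0],[-1,0,0,1.5,0,0,0],[-1,0,0,1.5,0,0,0],[-1,0,0,1,0,0,0],[-1,0,0,0.5,0,0,0],[-1,0,0,0,0,0,0]]]'
python3 -m creep '[[[-1,0,0,0.2,0,0,0],[-1,0,0,0.2,0,0,0],[-1,0,0,0,0,0,0],[-1,0,0,0,0,0,0]]]'
```

```text
clock: 15.08
position: [0.4901, -0.2238, 0.2625]
tool_rot: [3.14, 0.0, 1.645]
force: [-0.2, 0.6, -1.8]
grip_width: 0.0251
finger_force: 68.9
clock: 16.58
position: [0.4988, -0.3434, 0.2015]
tool_rot: [-3.141, -0.0, 1.645]
force: [0.6, 0.1, -1.0]
grip_width: 0.0254
finger_force: 68.9
clock: 17.08
position: [0.4988, -0.3434, 0.1978]
tool_rot: [3.141, 0.0, 1.645]
force: [1.3, -0.1, -2.4]
grip_width: 0.0252
finger_force: 68.9
```

```bash
python3 -m creep '[[[-1,0,0,0.1,0,0,0],[-1,0,0,0.1,0,0,0],[-1,0,0,0,0,0,0],[-1,0,0,0,0,0,0]]]'
```

```text
clock: 17.58
position: [0.4987, -0.3435, 0.1962]
tool_rot: [3.141, -0.0, 1.645]
force: [-3.2, 2.4, 10.6]
grip_width: 0.0252
finger_force: 70.6
```

On the bench (about 12 N). I release and rise.

```bash
python3 -m creep '[[[-0.3,0,0,0,0,0,0],[-0.2,0,0,0,0,0,0],[0,0,0,0,0,0,0],[1,0,0,0,0,0,0],[1,0,0,0,0,0,0],[1,0,0,0,0,0,0],[1,0,0,0,0,0,0],[1,0,0,0,0,0,0]]]'
python3 -m creep '[[[1,0,0,-1,0,0,0],[1,0,0,-2,0,0,0],[1,0,0,-3,0,0,0],[1,0,0,-4,0,0,0],[1,0,0,-4,0,0,0],[1,0,0,-4,0,0,0],[1,-3,0,0,0,0,0],[1,-3,0,0,0,0,0],[1,-3,0,0,0,0,0],[1,0,0,0,0,0,0]]]'
python3 - <<'E'
from workcell import bot, vision
from h import *
s=bot.observe();print(s["position"],s["force"])
b=vision.grab_frame("scene");w=vision.grab_frame("wrist")
cv2.imwrite("pics/m5.png",np.hstack([cv2.resize(b["image"][90:420,250:500],(400,528)),cv2.resize(w["image"],(400,300))[np.minimum(np.arange(528),299)]]))
n=np.array([-.0757,.9971]);p0=np.array([.5676,.163])
f=b;H,S,V=cv2.split(cv2.cvtColor(f["image"],cv2.COLOR_BGR2HSV));P=cloud(f)
m=((H<4)|(H>176))&(S>130)&(P[...,1]>-.15)&(P[...,1]<.2)&(P[...,2]>.028)&(P[...,2]<.05)
X=plane(f,np.argwhere(m)[:,::-1],.034)[:,:2];d=(X-p0)@n;print(len(X),d.min(),d.max())
E
```

```text
clock: 18.58
position: [0.4988, -0.3435, 0.1957]
tool_rot: [3.142, 0.0, 1.645]
force: [-0.6, -0.1, -0.3]
grip_width: 0.0856
finger_force: 0.0
clock: 19.82
position: [0.5044, -0.4351, 0.3771]
tool_rot: [3.141, 0.002, 1.642]
force: [-0.5, 0.0, -0.3]
grip_width: 0.0853
finger_force: 0.0
[ 0.50442416 -0.43513575  0.37707818] [-0.45579521  0.00471922 -0.30880933]
219 -0.1702644177093895 -0.032966568854501874
```

View pics/m5.png

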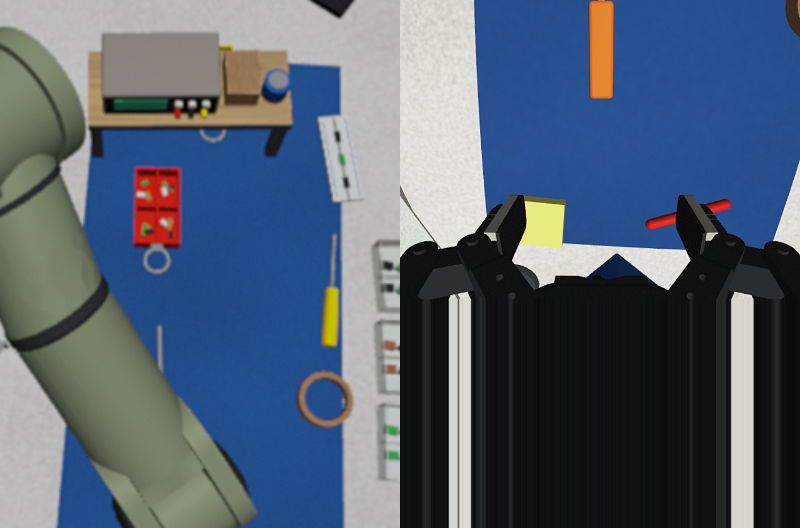

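The red tray, with its eye at left px (156,260), lies clear of the shelf. The rod tip at (160,326) is about 110 mm from the eye, the orange handle stands upright, and the yellow ring is where it was. Handing in.

```bash
python3 -c "
from workcell import bot
print(bot.job_done())"
```

```text
the job is handed in; nothing more can be done
None
```

The job is handed in: the red tray is drawn out about 32 mm clear in front of the shelf, the puller stands upright and released with its tip about 110 mm from the eye, and the yellow tray looks undisturbed; the arm finished at about 20 s of the 51 s allowed.

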